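# Hold the spring clamp open at the set mark for a clay pot

### The arm

A 7-joint arm with a two-finger parallel gripper is mounted at the origin on the work surface. World frame = base frame: x ahead of the robot, y to its left, z up, the work surface at z = 0. Lengths are in m, angles in rad, forces in N, time in s.
With the tool pointing down it reaches from about 0.425 to 0.875 m from the base axis. Payload 8.4 kg.
Tool frame: the origin (TCP) lies on the mounting face of the last link; the fingertips stand 173 mm ahead of it and the grasp point (between the pads) lies 155 mm ahead of it (manip.finger_overhang is the distance from the TCP to the fingertips, in m); z points along the fingers, y is the direction in which the jaws open and shut (so a half turn about z gives the same grasp; the last joint's range is limited). The gripper opens to 85 mm and grips with 20 to 120 N. Pads are 22 mm wide; open, the fingers measure 114 mm over their backs; the gripper's body (76 mm by 85 mm) begins 54 mm behind the grasp point. The pads swing forward as they close: fully open they stand 13 mm farther back than shut.
Start: joints at [1.14, 0.333, 0.04, 1.465, -0.013, 1.343, -0.059], TCP at [0.212, -0.615, 0.405] pointing down, gripper open.
Joint ranges: [-2.58, 2.58], [-0.38, 2.09], [-1.3, 1.39], [0.25, 2.4], [-1.5, 4.64], [0.08, 2.09], [-2.65, 2.65]. Speed limits (rad/s): [2.22, 2.22, 2.79, 2.79, 3.14, 3.14, 3.14].

### API

Orientations are given as a 3x3 rotation matrix whose columns are the frame's x, y, z axes.
In Python, from workcell import manip, vision, ticket gives the robot as it stands.
- The arm moves only by the shell command python3 -m jog 'ROWS'. ROWS is JSON, a list of rows, each a list of 7 numbers: the turn, a rotation vector about the tool's x, y, z in rad, then the shift along the tool's x, y, z in cm, then the opening, from -1 (shut) to 1 (fully open). In form: [[wx, wy, wz, tx, ty, tz, jaw], ...]. A call has exactly 10 rows; each row is the pose to reach, as a shift and turn from the pose commanded when the call began, along the tool's axes at that moment; what a row does not reach only later rows make up. A row lasts 1/8 s, in which the tool goes at most 62.5 mm and 10.7 degrees, less where a joint would pass 70% of its speed; a pose out of reach is approached as far as the arm can. A call with a gripper value outside its range is refused whole. The fingers move at their own pace and stop on an object; the grip force is fixed at half the most. Time passes only in rows, so rows that repeat a pose let the fingers close, or fill a call up. It gives the time, the measured TCP pose, the force and the opening at its end, in the units of the state.
- manip.sense(): the state, without advancing time (a new reading comes with each control period).
- vision.snapshot(name): name is "scene" or "top" or "wrist"; returns a dict with "color" (400x640x3 uint8, red, green, blue), "fx", "fy", "cx", "cy" (pixels), "T" (4x4, takes a point from camera to world coordinates); the wrist camera has in their place "T_tool_cam" (4x4, takes a point from camera to tool coordinates, whose origin is the TCP and whose axes are the flange's). Camera axes: x right, y down, z forward; pixel columns grow to the right and rows downward; lengths in m; the calibration is good to about 2 mm. A picture is of the moment at which its call begins: read the wrist's pose just before it. There is no depth.
- ticket.job_done(): hands the job in, once; it reports no verdict.
The state is a dict: "time_s": time; "qpos": joint angles; "qvel": joint speeds; "tau": joint torques, N m; "ee_pos": TCP position; "tool_rot": TCP orientation; "force": force on the tool from outside, world axes, zero at the start; "torque": the same for the moment, N m; "grip_width": opening from 0.0 (shut) to 1.0 (fully open).
Only numpy, scipy, OpenCV 4.12 (cv2) and the standard library are available. Lean on these libraries where they do the work, as an engineer would, in place of code of your own. Each camera call takes 0.05 s, during which the arm holds its last target.

### The job

A potter is about to load a clay pot into the spring-jaw carving clamp on the bench. First slide the black marker along its scale until its white line is level with the green tag; then take the orange handle with the gripper and pull the blue jaw open against its spring until the jaw's red pointer is level with the marker's white line. Finish while still holding the jaw still at that mark - do not let go of it - and leave everything else on the bench standing where it is.

Things in the scene. Friction and masses are not known exactly. Their poses are not given: they have to be found in the camera images.
- clamp: carving clamp bolted to the bench: plywood board 20 mm thick. Origin on the bench; the board spans x -120..140, y -180..180 mm; z up. y is the direction of the scale, the marker's travel and the jaw's opening pull (+y). Marker track along y at x = 75 mm. Grey fixed jaw at y -160..-125, x -85..5 mm, top 85 mm above the bench; grey end post at y 158 mm, top 50 mm
- marker: black slider grip: 24 mm in clamp x, 18 mm in y, from 32.5 to 80.5 mm above the bench; pinch it from above. Origin under its centre, axes as the clamp's. Slides only along clamp y, 1.5 N friction, stays where left; centre travels y = -70 to +80 mm of the clamp and starts in the first 35 mm
- marker_line (a point): the white line across the top of the black marker: this point is the centre of the marker's top, 80.5 mm above the bench
- tag: bright green tag fixed on the ruled white strip beyond the track, at clamp x = 117 mm; 10 mm wide along the scale, 40 mm in x with its narrow tip towards the track, top 35 mm above the bench. Origin under its centre, axes as the clamp's; its clamp y (-15 to 55 mm) is the target. It does not move
- jaw: sliding blue jaw with orange handle and red pointer, one rigid part; plate 90 mm wide in x, 35..85 mm above the bench. Axes as the clamp's; origin at bench height, level in y with the pointer. Slides only along clamp y, 125 mm from its stop (origin y = -50 mm). A spring returns it to -y: 3 N at the stop, 0.6 N more per 10 mm
- handle (a point): centre of the top of the orange upright handle, 102 mm above the bench: a block 18 mm thick in clamp y, 40 mm wide in x, 62 mm high, 55 mm in +y from the jaw's origin, 43 mm clear of the blue plate. Pinch it from above over its 18 mm thickness
- jaw_pointer (a point): tip of the jaw's thin red pointer, which reaches from the jaw across to the marker track, 28 mm above the bench; it must come level, along the clamp's y, with the marker's white line
- pot: bystander, leave alone: raw clay pot, open at the top, 90 mm across, 85 mm high; stands beside the fixed-jaw end of the clamp; origin under its centre
- cone: bystander, leave alone: small terracotta test cone, 32 mm wide at the foot, 35 mm high, standing on the clamp's base board; origin under its centre
- loop_tool: bystander, leave alone: hand tool, wooden handle with a thin steel shank, 160 mm long, lying on the bench near the clamp's spring end; origin on its underside near the middle
- mug: bystander, leave alone: clay-coloured mug with a handle, 80 mm across, 90 mm high; origin under its centre
- jar: bystander, leave alone: amber jar with a red lid, 64 mm across, 90 mm high; origin under its centre
- bottle: bystander, leave alone: white bottle with a blue cap, 56 mm across, 150 mm high; origin under its centre
- rib: bystander, leave alone: flat wooden potter's rib, 90 x 50 x 12 mm, lying on the bench; origin under its centre

How it is judged:
By the outcome, as a careful person would: the job done as asked, in the order asked, and still so for the second after the job is handed in, while the arm keeps its last pose, push and grip.
It also fails if it takes over 48 s, if anything falls off the work surface, if the arm or the gripper's body presses on something with over 40 N, if the wrist force passes 120 N, or if a joint passes its speed limit or range.

## Working session

There is one attempt and no reset: what is moved stays moved. The work goes in short steps, Python scripts to look and compute and a shell command to move; the robot and the scene stay as the last step left them, time stands still between calls to the robot, and variables do not carry over. Pictures are saved under pics/ and viewed, and the job is handed in when it is done.

```bash
mkdir -p pics; ls
python3 - <<'E'
from workcell import manip, vision
import cv2,numpy as np
s=manip.sense();print(s['time_s'],s['ee_pos'],s['tool_rot'],s['grip_width'])
for n in ("scene","top"):
    d=vision.snapshot(n);cv2.imwrite(f"pics/{n}0.png",d["color"][:,:,::-1]);print(n,d['fx'],d['cx'],d['cy'],np.round(d['T'],3).tolist())
E
```

```text
pics
0.0 [ 0.21165908 -0.61438755  0.40379431] [[ 9.45474575e-01  3.25695249e-01 -6.57010718e-04]
 [ 3.25695887e-01 -9.45473364e-01  1.51893801e-03]
 [-1.26475240e-04 -1.65010296e-03 -9.99998631e-01]] 0.9981261988838703
scene 425.50706743760446 323.0550803574799 197.7849437537834 [[-0.435, 0.663, -0.609, 1.238], [0.9, 0.312, -0.303, 0.354], [-0.011, -0.68, -0.733, 0.947], [0.0, 0.0, 0.0, 1.0]]
top 484.3360200536223 317.97584174318683 203.65188274404568 [[0.005, -0.987, 0.162, 0.268], [-1.0, -0.005, 0.003, -0.03], [-0.002, -0.162, -0.987, 1.747], [0.0, 0.0, 0.0, 1.0]]
```

View pics/scene0.png

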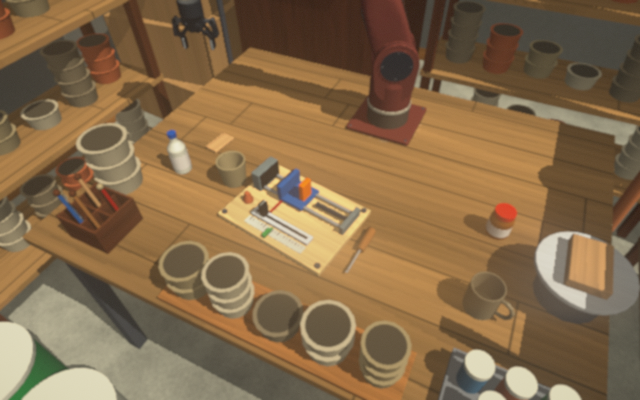

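View pics/top0.png

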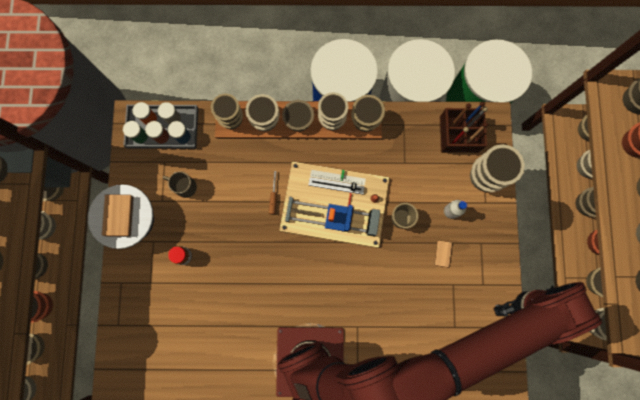

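The pictures show the clamp near top-view pixels (335,205). Its blue jaw is at about (340,216), the marker at (355,186), the tag at (344,175), the cone at (375,198) and the pot at (405,215). I'll get a coarse clamp pose from the board outline.

```bash
cat > h.py <<'E'
from workcell import manip, vision
import cv2,numpy as np
def plane(d,T,px,z):
    px=np.atleast_2d(np.asarray(px,float))
    r=np.c_[(px[:,0]-d['cx'])/d['fx'],(px[:,1]-d['cy'])/d['fy'],np.ones(len(px))]@T[:3,:3].T
    o=T[:3,3]; k=(z-o[2])/r[:,2]; return o+r*k[:,None]
def wrist(save=None):
    s=manip.sense();d=vision.snapshot("wrist")
    M=np.eye(4);M[:3,:3]=s['tool_rot'];M[:3,3]=s['ee_pos']
    if save: cv2.imwrite(save,d['color'][:,:,::-1])
    return s,d,M@d['T_tool_cam']
E
python3 - <<'E'
from h import *
im=cv2.imread('pics/top0.png');c=im[140:265,255:455]
cv2.imwrite('pics/top0z.png',cv2.resize(c,None,fx=4,fy=4,interpolation=cv2.INTER_CUBIC))
d=vision.snapshot('top');T=d['T']
hsv=cv2.cvtColor(im,cv2.COLOR_BGR2HSV)
m=cv2.inRange(hsv,(15,40,170),(35,140,255))[140:265,255:415]
m=cv2.morphologyEx(m,cv2.MORPH_CLOSE,np.ones((9,9)))
cs=max(cv2.findContours(m,0,2)[0],key=cv2.contourArea)
r=cv2.minAreaRect(cs);b=cv2.boxPoints(r)+[255,140];print(b)
P=plane(d,T,b,.02);print(P.round(3));print([np.linalg.norm(P[i]-P[i-1]).round(3) for i in range(4)])
E
```

```text
[[278.91891861 230.48648071]
 [290.70270157 159.78378296]
 [389.78378296 176.29729462]
 [378.         246.99999237]]
[[ 0.453  0.114  0.02 ]
 [ 0.714  0.076  0.02 ]
 [ 0.653 -0.286  0.02 ]
 [ 0.396 -0.239  0.02 ]]
[np.float64(0.358), np.float64(0.263), np.float64(0.367), np.float64(0.262)]
```

View pics/top0z.png

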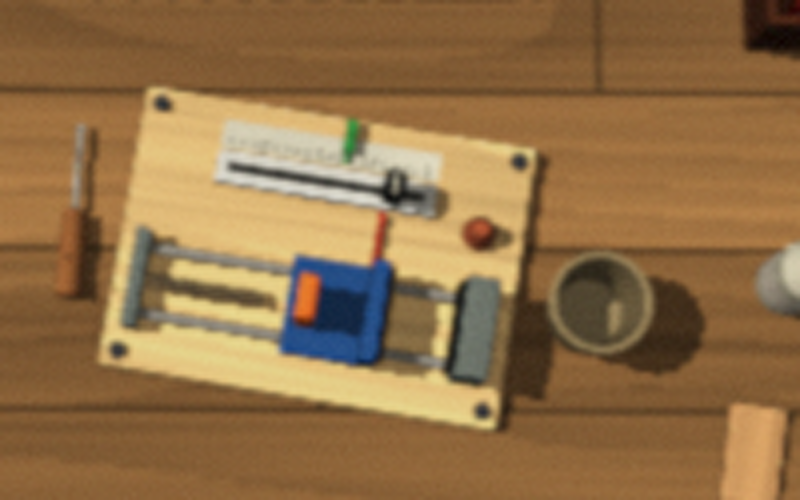

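View first.

Run:
```python
from h import *
s,d,T=wrist('pics/w0.png');print(d['fx'],d['cx'],d['cy'],np.round(d['T_tool_cam'],3).tolist())
R=s['tool_rot']
ex=np.array([.987,-.159,0]);ey=np.array([.159,.987,0])
tgt=np.array([.544,-.082,0])+.06*ex+(-.0)*ey; tgt[2]=.40
print(tgt,R.T@(tgt-s['ee_pos'])*100)
```

```text
336.2588164300221 318.33812878628356 196.33586450299524 [[-0.001, -0.959, -0.284, 0.072], [1.0, -0.001, 0.001, -0.0], [-0.001, -0.284, 0.959, 0.03], [0.0, 0.0, 0.0, 1.0]]
[ 0.60322 -0.09154  0.4    ] [ 54.04966935 -36.68159746   0.44586563]
```

```bash
python3 -m jog '[[0,0,0.05,5.4,-3.7,0,0.2],[0,0,0.1,10.8,-7.3,0,0.2],[0,0,0.15,16.2,-11,0,0.2],[0,0,0.2,21.6,-14.7,0,0.2],[0,0,0.25,27,-18.3,0,0.2],[0,0,0.3,32.4,-22,0,0.2],[0,0,0.35,37.8,-25.7,0,0.2],[0,0,0.4,43.2,-29.3,0,0.2],[0,0,0.45,48.6,-33,0,0.2],[0,0,0.49,54,-36.7,0.4,0.2]]'
python3 - <<'E'
from h import *
s=manip.sense();print(s['time_s'],s['ee_pos'],s['qvel'].round(2) if hasattr(s['qvel'],'round') else s['qvel'],s['force'])
E
```

```text
time_s: 1.45
ee_pos: [0.587, -0.1125, 0.4022]
tool_rot: [[0.987, -0.16, 0.001], [-0.16, -0.987, -0.0], [0.001, 0.0, -1.0]]
force: [0.0, -1.5, 0.7]
grip_width: 0.598
1.45 [ 0.58697224 -0.1125474   0.4021825 ] [-0.64  0.44 -0.24 -0.45  0.19  0.06 -1.21] [ 0.04459206 -1.50472411  0.68449393]
```

```bash
python3 -m jog '[[0,0,0,0,0,2,0.2],[0,0,0,0,0,4,0.2],[0,0,0,0,0,5,0.2],[0,0,0,0,0,5,0.2],[0,0,0,0,0,5,0.2],[0,0,0,0,0,5,0.2],[0,0,0,0,0,5,0.2],[0,0,0,0,0,5,0.2],[0,0,0,0,0,5,0.2],[0,0,0,0,0,5,0.2]]'
python3 - <<'E'
from h import *
s,d,T=wrist('pics/w1.png')
np.savez('w1.npz',T=T,fx=d['fx'],fy=d['fy'],cx=d['cx'],cy=d['cy'])
E
```

```text
time_s: 2.7
ee_pos: [0.586, -0.1141, 0.352]
tool_rot: [[0.988, -0.158, -0.0], [-0.158, -0.988, 0.0], [-0.0, -0.0, -1.0]]
force: [-0.5, -0.3, -0.6]
grip_width: 0.597
```

View pics/w1.png

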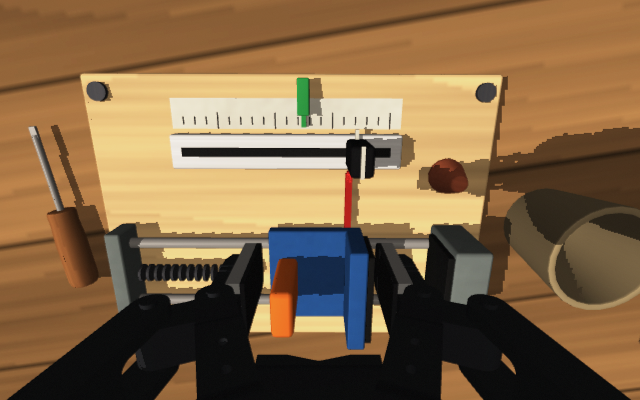

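The wrist view shows the tag at (303,102), the marker with its white line at (363,158), the red pointer at (348,200), and the handle top at about (284,296).

```bash
cat > meas.py <<'E'
from h import *
def go(img,d,T,org=None,yaw=None):
    hsv=cv2.cvtColor(img,cv2.COLOR_BGR2HSV)
    out={}
    def blob(lo,hi,name,roi=None):
        m=cv2.inRange(hsv,lo,hi)
        if roi: 
            k=np.zeros_like(m);k[roi[1]:roi[3],roi[0]:roi[2]]=255;m&=k
        cs=cv2.findContours(m,0,2)[0]
        if not cs: print(name,'none');return None
        c=max(cs,key=cv2.contourArea);r=cv2.minAreaRect(c);print(name,cv2.contourArea(c),cv2.boundingRect(c),np.round(r[0],1),np.round(r[1],1),round(r[2],1));return c
    out['tag']=blob((45,120,60),(75,255,255),'tag')
    out['red']=blob((0,180,90),(6,255,255),'red')
    out['or']=blob((8,200,140),(16,255,255),'orange')
    return out
E
python3 - <<'E'
from meas import *
z=np.load('w1.npz');d={k:float(z[k]) for k in('fx','fy','cx','cy')};T=z['T']
im=cv2.imread('pics/w1.png');print(im[95,303],im[200,348],im[290,290],im[158,363],im[270,280])
go(im,d,T)
cv2.imwrite('pics/w1z.png',cv2.resize(im[60:240,260:460],None,fx=4,fy=4,interpolation=cv2.INTER_NEAREST)[:600])
cv2.imwrite('pics/w1zh.png',cv2.resize(im[215:350,220:400],None,fx=4,fy=4,interpolation=cv2.INTER_NEAREST))
E
```

```text
[ 67 153  49] [ 26  32 180] [10 36 88] [197 220 229] [13 41 99]
tag 436.0 (297, 78, 12, 49) [302.5 102. ] [48. 11.] 90.0
red 301.5 (344, 171, 8, 56) [347.8 198.5] [ 6.7 55.1] 1.5
orange 865.0 (270, 270, 22, 67) [280.5 303. ] [21. 66.] 0.0
```

View pics/w1z.png

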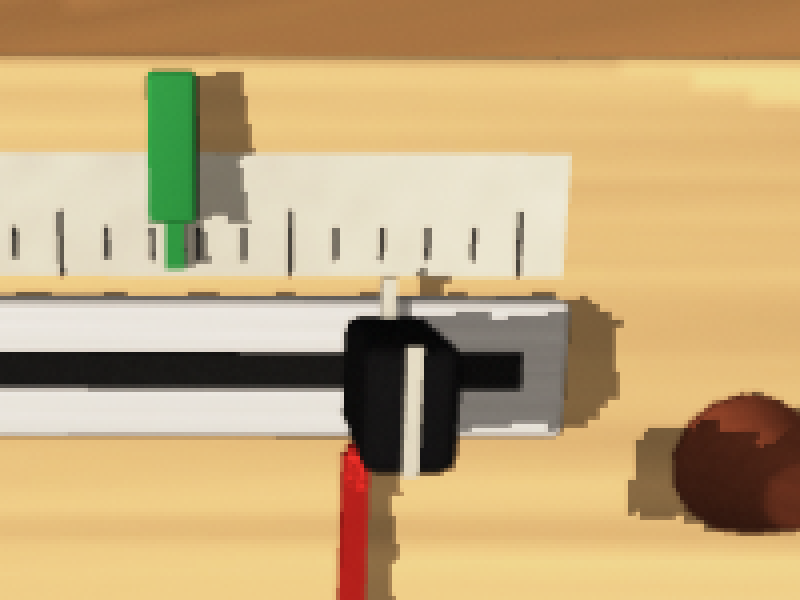

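View pics/w1zh.png

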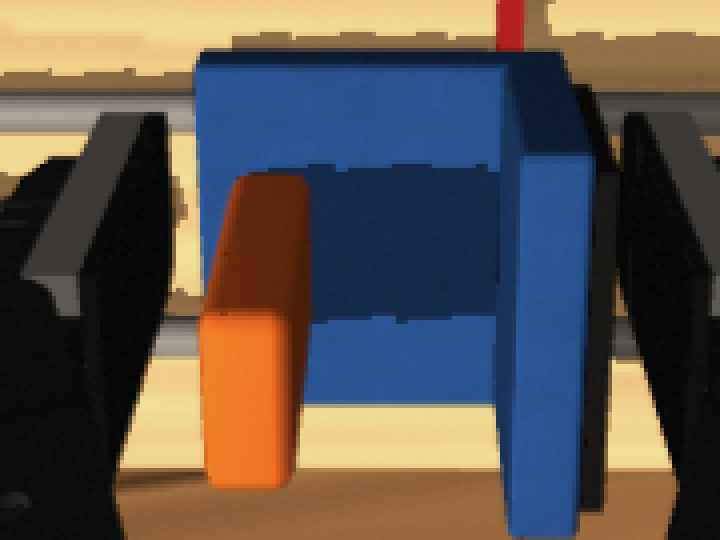

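Run:
```python
from h import *
z=np.load('w1.npz');d={k:float(z[k]) for k in('fx','fy','cx','cy')};T=z['T']
im=cv2.imread('pics/w1.png');hsv=cv2.cvtColor(im,cv2.COLOR_BGR2HSV)
P=lambda px,z:plane(d,T,px,z)
# board far edge + bolts
e=P([[82,74],[502,76]],.02);print('edge',e.round(4),np.linalg.norm(e[0]-e[1]))
b=P([[96.5,91.5],[485.5,92]],.022);v=b[0]-b[1];print('bolt yaw',np.degrees(np.arctan2(-v[0],v[1])),'edge yaw',np.degrees(np.arctan2(-(e[0]-e[1])[0],(e[0]-e[1])[1])))
# slot/track ends & strip edges
s=P([[182,153],[390,153]],.03);v=s[0]-s[1];print('slot yaw',np.degrees(np.arctan2(-v[0],v[1])))
v=e[0]-e[1];th=np.arctan2(-v[0],v[1])
ex=np.array([np.cos(th),np.sin(th),0]);ey=np.array([-np.sin(th),np.cos(th),0])
O=e.mean(0)-.14*ex;O[2]=0
C=lambda p:[round(float((p-O)@a)*1000,1) for a in(ex,ey)]
print('O',O,'yaw',np.degrees(th))
pts={'tag':P([303.0,96.5],.035),'tagL':P([297.2,96],.035),'tagR':P([309.3,96],.035),'tagtop':P([302.8,78],.035),'mline':P([363.1,163],.0805),'mlineT':P([363.8,146.5],.0805),'mlineB':P([362.6,179],.0805),'ptr':P([348.5,172],.028),'handle':P([281.8,315],.102),'hTL':P([270.8,293.2],.102),'hBR':P([292.5,337],.102),'cone':P([450,185],.02)}
for k,p in pts.items(): print(k,p[0].round(4),C(p[0]))
st=manip.sense();print(st['ee_pos'],C(np.array(st['ee_pos'])),st['tool_rot'])
```

```text
edge [[ 0.7072  0.0689  0.02  ]
 [ 0.6495 -0.2813  0.02  ]] 0.35485371834398954
bolt yaw -9.178006943873482 edge yaw -9.363067467719894
slot yaw -9.11438479452677
O [ 0.54019019 -0.08342556  0.        ] yaw -9.363067467719894
tag [ 0.6596 -0.1128  0.035 ] [122.6, -9.6]
tagL [ 0.6607 -0.1082  0.035 ] [123.0, -4.8]
tagR [ 0.6592 -0.118   0.035 ] [123.0, -14.7]
tagtop [ 0.6737 -0.1151  0.035 ] [136.9, -9.5]
mline [ 0.6067 -0.1499  0.0805] [76.5, -54.8]
mlineT [ 0.6185 -0.1519  0.0805] [88.4, -54.8]
mlineB [ 0.5949 -0.1481  0.0805] [64.5, -54.9]
ptr [ 0.5897 -0.1415  0.028 ] [58.3, -49.3]
handle [ 0.5047 -0.0725  0.102 ] [-36.8, 5.0]
hTL [ 0.5246 -0.068   0.102 ] [-17.9, 12.7]
hBR [ 0.4838 -0.077   0.102 ] [-56.7, -2.8]
cone [ 0.5607 -0.2332  0.02  ] [44.6, -144.4]
[ 0.58604953 -0.11410136  0.35197487] [50.2, -22.8] [[ 9.87521988e-01 -1.57481183e-01 -3.69335208e-06]
 [-1.57481183e-01 -9.87521988e-01  1.66272291e-05]
 [-6.26574211e-06 -1.58381209e-05 -1.00000000e+00]]
```

The clamp scales agree: handle minus pointer is 54.3 mm (expected 55), tag width is 9.9 mm, and the marker is 24 mm long. The marker is at y -54.8 and the tag at -9.6, so the marker needs to slide +45.2 mm. Moving over it and down.

```bash
python3 -m jog '[[0,0,0,1.3,1.6,0,0.2],[0,0,0,2.6,3.2,1,0.2],[0,0,0,2.6,3.2,4,0.2],[0,0,0,2.6,3.2,7,0.2],[0,0,0,2.6,3.2,10,0.2],[0,0,0,2.6,3.2,12,0.2],[0,0,0,2.6,3.2,13,0.2],[0,0,0,2.6,3.2,13.5,0.2],[0,0,0,2.6,3.2,13.5,0.2],[0,0,0,2.6,3.2,13.5,0.2]]'
python3 - <<'E'
from h import *
s,d,T=wrist('pics/w2.png');print(s['force'])
E
```

```text
time_s: 4.0
ee_pos: [0.607, -0.1498, 0.2179]
tool_rot: [[0.988, -0.157, 0.001], [-0.157, -0.988, -0.0], [0.001, 0.0, -1.0]]
force: [-2.1, 0.2, -0.2]
grip_width: 0.6
[-2.07296618  0.20093066 -0.22377392]
```

View pics/w2.png

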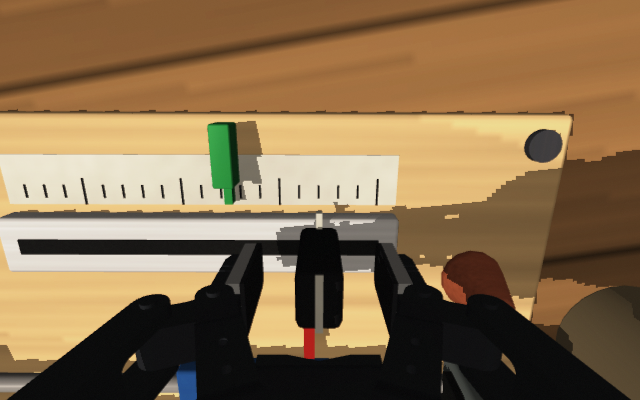

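The marker sits centred between the fingers, with its line at (319,300). Closing.

```bash
python3 -m jog '[[0,0,0,0,0,0,-1],[0,0,0,0,0,0,-1],[0,0,0,0,0,0,-1],[0,0,0,0,0,0,-1],[0,0,0,0,0,0,-1],[0,0,0,0,0,0,-1],[0,0,0,0,0,0,-1],[0,0,0,0,0,0,-1],[0,0,0,0,0,0,-1],[0,0,0,0,0,0,-1]]'
python3 - <<'E'
from h import *
z=np.load('w1.npz')
s,d,T=wrist('pics/w3.png');print(s['force'],s['ee_pos'])
im=cv2.imread('pics/w3.png')
cv2.imwrite('pics/w3z.png',cv2.resize(im[100:340,190:400],None,fx=2.5,fy=2.5,interpolation=cv2.INTER_NEAREST))
E
```

```text
time_s: 5.3
ee_pos: [0.6068, -0.1498, 0.2174]
tool_rot: [[0.987, -0.158, 0.0], [-0.158, -0.987, -0.0], [0.0, 0.0, -1.0]]
force: [-2.0, 0.4, 5.2]
grip_width: 0.203
[-2.02329499  0.39584537  5.20537869] [ 0.60678107 -0.14984601  0.21739526]
```

View pics/w3z.png

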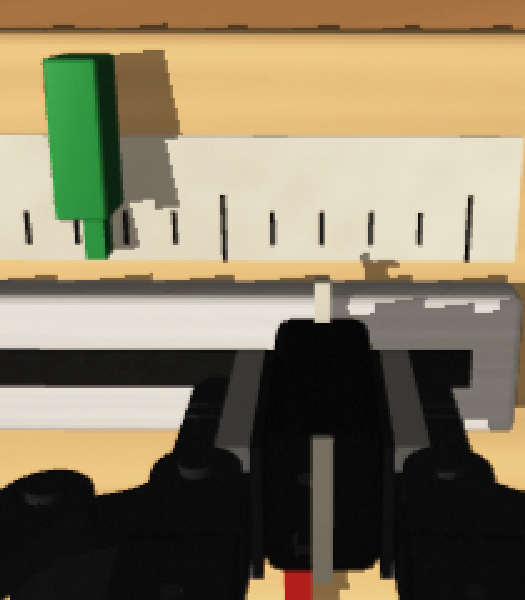

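Gripped: the opening is about 17 mm on the 18 mm marker. Sliding 4.5 cm.

```bash
python3 -m jog '[[0,0,0,0,-0.7,0,-1],[0,0,0,0,-1.4,0,-1],[0,0,0,0,-2.1,0,-1],[0,0,0,0,-2.8,0,-1],[0,0,0,0,-3.5,0,-1],[0,0,0,0,-4.1,0,-1],[0,0,0,0,-4.5,0,-1],[0,0,0,0,-4.5,0,-1],[0,0,0,0,-4.5,0,-1],[0,0,0,0,-4.5,0,-1]]'
python3 - <<'E'
from h import *
s,d,T=wrist('pics/w4.png');print(s['force'],s['ee_pos'])
np.savez('w4.npz',T=T,fx=d['fx'],fy=d['fy'],cx=d['cx'],cy=d['cy'])
im=cv2.imread('pics/w4.png')
cv2.imwrite('pics/w4z.png',cv2.resize(im[80:340,230:410],None,fx=2.25,fy=2.25,interpolation=cv2.INTER_NEAREST))
E
```

```text
time_s: 6.6
ee_pos: [0.614, -0.105, 0.2174]
tool_rot: [[0.988, -0.157, 0.001], [-0.157, -0.988, 0.0], [0.001, -0.0, -1.0]]
force: [-0.5, 1.5, 5.0]
grip_width: 0.204
[-0.52395121  1.45022239  4.96091527] [ 0.61400292 -0.10501676  0.21737417]
```

View pics/w4z.png

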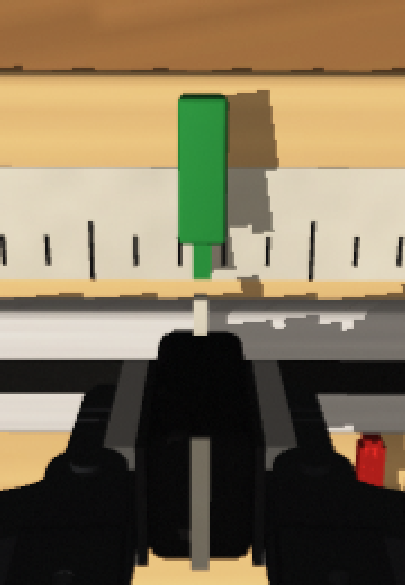

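Run:
```python
from h import *
z=np.load('w4.npz');d={k:float(z[k]) for k in('fx','fy','cx','cy')};T=z['T']
im=cv2.imread('pics/w4.png');hsv=cv2.cvtColor(im,cv2.COLOR_BGR2HSV)
for r in (130,145,160,180,186,192,198):
    m=cv2.inRange(hsv[r:r+1],(45,120,60),(75,255,255))[0].nonzero()[0];print(r,m.min() if len(m) else 0,m.max() if len(m) else 0)
for r in (216,222,226,280,295,310,325):
    g=im[r,300:340].astype(int);print(r,g.min(1).tolist())
def cy(px,zz,yaw):
    th=np.radians(yaw);p=plane(d,T,px,zz)[0];return 1000*(p@[-np.sin(th),np.cos(th),0])
for y in(-9.1,-9.3):
    print([round(cy(p,h,y),2) for p,h in (([319.8,150],.035),([319.8,200],.033),([319.4,222],.035),([319,300],.0805))])
```

```text
130 309 330
145 309 330
160 309 329
180 309 329
186 309 329
192 316 323
198 316 323
216 [74, 74, 74, 73, 74, 73, 74, 74, 74, 74, 73, 70, 70, 70, 71, 98, 188, 189, 188, 188, 188, 178, 98, 73, 73, 73, 69, 70, 70, 69, 68, 70, 70, 69, 71, 71, 73, 74, 75, 75]
222 [208, 207, 208, 208, 208, 207, 207, 207, 207, 208, 207, 207, 208, 206, 207, 205, 186, 186, 185, 186, 186, 178, 124, 107, 106, 106, 106, 106, 108, 107, 129, 207, 207, 207, 207, 207, 207, 206, 195, 195]
226 [208, 209, 210, 210, 209, 208, 186, 97, 98, 97, 97, 99, 98, 98, 98, 116, 184, 183, 184, 183, 183, 175, 115, 99, 98, 99, 98, 99, 98, 99, 98, 103, 105, 105, 106, 106, 105, 106, 106, 106]
280 [7, 8, 9, 9, 9, 9, 9, 10, 9, 9, 9, 8, 11, 12, 42, 95, 95, 94, 94, 94, 94, 95, 87, 24, 10, 9, 9, 10, 9, 8, 9, 9, 8, 10, 8, 8, 8, 9, 9, 9]
295 [9, 10, 9, 10, 8, 8, 10, 9, 5, 10, 8, 10, 9, 13, 43, 95, 95, 94, 95, 95, 95, 95, 86, 24, 7, 10, 10, 9, 8, 8, 10, 10, 9, 7, 9, 7, 9, 8, 7, 7]
310 [7, 9, 7, 9, 9, 8, 8, 8, 9, 8, 7, 8, 8, 13, 42, 94, 94, 93, 93, 93, 95, 94, 85, 8, 10, 10, 10, 9, 8, 8, 10, 8, 8, 8, 9, 9, 8, 9, 6, 9]
325 [10, 7, 8, 8, 7, 9, 9, 9, 9, 8, 8, 9, 8, 11, 42, 92, 92, 93, 92, 93, 93, 93, 84, 9, 8, 9, 8, 9, 9, 9, 8, 8, 9, 9, 9, 8, 7, 7, 9, 39]
[np.float64(-6.71), np.float64(-6.75), np.float64(-6.56), np.float64(-6.28)]
[np.float64(-4.36), np.float64(-4.49), np.float64(-4.34), np.float64(-4.1)]
```

The marker agrees with the tag within about 0.3 mm. Releasing and lifting.

```bash
python3 -m jog '[[0,0,0,0,0,0,0.2],[0,0,0,0,0,0,0.2],[0,0,0,0,0,0,0.2],[0,0,0,0,0,0,0.2],[0,0,0,0,0,1,0.2],[0,0,0,0,0,-3,0.2],[0,0,0,0,0,-7,0.2],[0,0,0,0,0,-11,0.2],[0,0,0,0,0,-13,0.2],[0,0,0,0,0,-13,0.2]]'
python3 - <<'E'
from h import *
s,d,T=wrist('pics/w5.png');print(s['force'],s['ee_pos'])
np.savez('w5.npz',T=T,fx=d['fx'],fy=d['fy'],cx=d['cx'],cy=d['cy'])
R=s['tool_rot'];print(R.T@(np.array([.5047,-.0725,.24])-s['ee_pos'])*100)
E
```

```text
time_s: 7.9
ee_pos: [0.6141, -0.1054, 0.3476]
tool_rot: [[0.987, -0.158, 0.002], [-0.158, -0.987, -0.0], [0.002, 0.0, -1.0]]
force: [0.5, -0.5, -0.1]
grip_width: 0.594
[ 0.46586813 -0.45771324 -0.13705686] [ 0.61406183 -0.10539126  0.34755511]
[-11.33736633  -1.52411769  10.73501983]
```

View pics/w5.png

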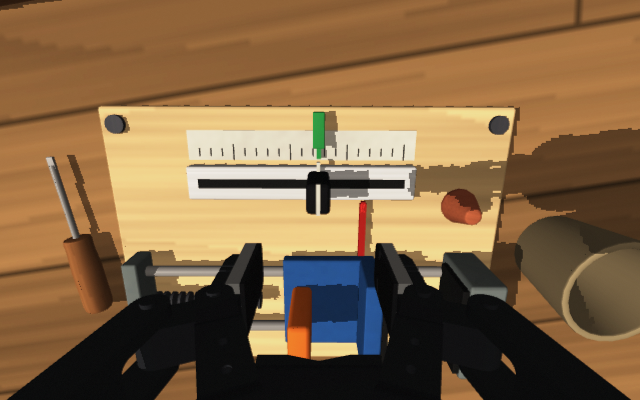

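I typed +1 in row 5 of that move where I meant -1, a brief dip of at most 1 cm. There was no lasting force, and the marker line at (318,195) is still level with the tag at (319,130). Going on to the handle.

```bash
python3 -m jog '[[0,0,0,-3,-0.4,0,0.2],[0,0,0,-6,-0.8,0,0.2],[0,0,0,-9,-1.2,0,0.2],[0,0,0,-11.3,-1.5,0,0.2],[0,0,0,-11.3,-1.5,2.5,0.2],[0,0,0,-11.3,-1.5,5.0,0.2],[0,0,0,-11.3,-1.5,6,0.2],[0,0,0,-11.3,-1.5,6,0.2],[0,0,0,-11.3,-1.5,6,0.2],[0,0,0,-11.3,-1.5,6,0.2]]'
python3 - <<'E'
from h import *
s,d,T=wrist('pics/w6.png');print(s['force'],s['ee_pos'])
E
```

```text
time_s: 9.2
ee_pos: [0.5049, -0.0728, 0.2877]
tool_rot: [[0.987, -0.158, 0.001], [-0.158, -0.988, -0.0], [0.001, -0.0, -1.0]]
force: [0.0, 0.1, 0.2]
grip_width: 0.599
[0.01852551 0.12268591 0.18687536] [ 0.50485408 -0.0727736   0.28768938]
```

View pics/w6.png

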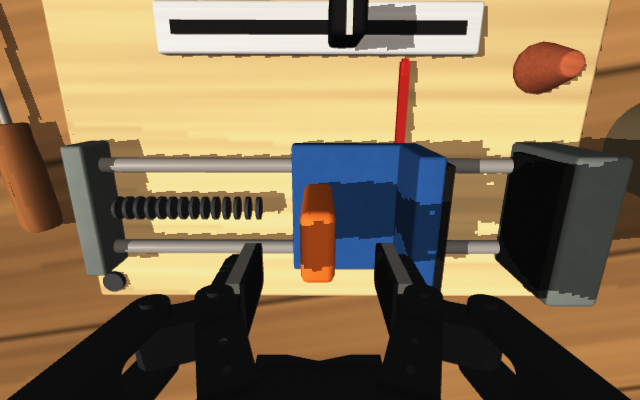

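The handle top at (318,253) is centred between the fingers. Descending and gripping.

```bash
python3 -m jog '[[0,0,0,-0.2,0,2,0.2],[0,0,0,-0.2,0,4,0.2],[0,0,0,-0.2,0,4.8,0.2],[0,0,0,-0.2,0,4.8,0.2],[0,0,0,-0.2,0,4.8,-1],[0,0,0,-0.2,0,4.8,-1],[0,0,0,-0.2,0,4.8,-1],[0,0,0,-0.2,0,4.8,-1],[0,0,0,-0.2,0,4.8,-1],[0,0,0,-0.2,0,4.8,-1]]'
python3 - <<'E'
from h import *
s,d,T=wrist('pics/w7.png');print(s['force'],s['ee_pos'])
np.savez('w7.npz',T=T,fx=d['fx'],fy=d['fy'],cx=d['cx'],cy=d['cy'])
E
```

```text
time_s: 10.5
ee_pos: [0.5029, -0.072, 0.2398]
tool_rot: [[0.988, -0.157, 0.001], [-0.157, -0.988, 0.0], [0.001, -0.0, -1.0]]
force: [-2.4, 1.9, 6.3]
grip_width: 0.205
[-2.42533839  1.88307493  6.32134084] [ 0.50294583 -0.07203808  0.23983611]
```

View pics/w7.png

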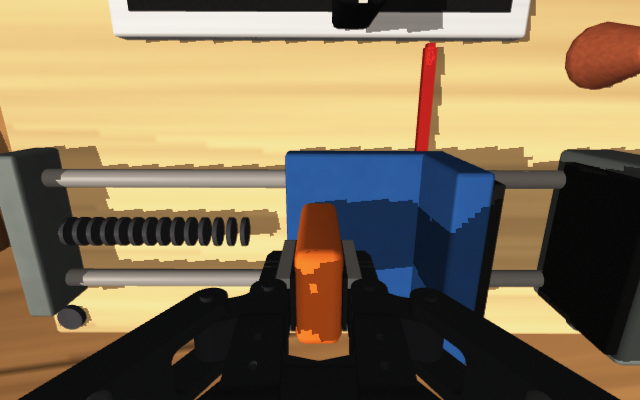

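Gripped (opening 17.4 mm). Working out the pull from pictures w5 and w7.

Run:
```python
from h import *
def L(n):
    z=np.load(n+'.npz');return {k:float(z[k]) for k in('fx','fy','cx','cy')},z['T'],cv2.imread(f'pics/{n}.png')
th=np.radians(-9.2);ey=np.array([-np.sin(th),np.cos(th),0]);ex=np.array([np.cos(th),np.sin(th),0])
def red(im,rows):
    hsv=cv2.cvtColor(im,cv2.COLOR_BGR2HSV)
    m=cv2.inRange(hsv,(0,180,90),(6,255,255))|cv2.inRange(hsv,(176,180,90),(180,255,255))
    r=[]
    for i in rows:
        c=m[i,330:450].nonzero()[0]
        if len(c): r.append((330+c.mean(),i,len(c)))
    return r
d,T,im=L('w5')
print(im[190,306:332].min(1).tolist(), im[205,306:332].min(1).tolist())
for p in red(im,(203,206,212,220,240,250)): q=plane(d,T,p[:2],.028)[0];print('w5 ptr',np.round(p,1),1e3*(q@ey),1e3*(q@ex))
for p in ((318.5,190),(318.5,205)): q=plane(d,T,p,.0805)[0];print('w5 line',1e3*(q@ey),1e3*(q@ex))
q=plane(d,T,(319,130),.035)[0];print('tag',1e3*(q@ey),1e3*(q@ex))
d,T,im=L('w7')
for p in red(im,(45,52,60,70,100,140)): q=plane(d,T,p[:2],.028)[0];print('w7 ptr',np.round(p,1),1e3*(q@ey),1e3*(q@ex))
print('tcp w7',1e3*(T[:3,3]@ey))
s=manip.sense();print(1e3*(s['ee_pos']@ey),1e3*(s['ee_pos']@ex), 1e3*(np.array([.614,-.10502,0])@ey))
```

```text
[55, 20, 21, 22, 22, 23, 21, 22, 23, 60, 162, 198, 198, 187, 97, 20, 22, 19, 21, 20, 20, 16, 12, 21, 66, 113] [35, 21, 21, 20, 20, 20, 21, 21, 20, 57, 156, 192, 193, 183, 94, 19, 20, 19, 19, 17, 17, 15, 12, 23, 75, 129]
w5 ptr [362.5 203.    6. ] -45.402804666152626 603.9985432523276
w5 ptr [363. 206.   7.] -45.96480850017522 601.1541992289423
w5 ptr [362. 212.   7.] -45.2788877462372 595.4178696859066
w5 ptr [362. 220.   7.] -45.57415319604807 587.6753305599393
w5 ptr [361. 240.   7.] -45.398509923362255 567.8251586123122
w5 ptr [361. 250.   7.] -45.77884749009713 557.6274453901381
w5 line -5.598127782653645 630.471414955477
w5 line -5.616979801741681 618.9706811232662
tag -6.00556270195618 669.4633982174086
w7 ptr [430.5  45.   10. ] -45.74471101762191 605.2502418217603
w7 ptr [429.5  52.   14. ] -45.55433356079591 602.0302568992289
w7 ptr [428.5  60.   14. ] -45.40604368409845 598.3072001928165
w7 ptr [428.  70.  15.] -45.59817851615371 593.5879872115423
w7 ptr [425.5 100.   14. ] -45.674087784939864 578.9717898940071
w7 ptr [422. 140.  13.] -45.691805348238816 558.3442124912033
tcp w7 10.005376684321318
9.312819888975657 508.03415205991473 -5.502001315178598
```

The pull needed is 40 mm: pointer at -45.6, line at -5.6, and grip to pointer 54.9 mm (expected 55). Pulling steadily, tool -y = clamp +y.

```bash
python3 -m jog '[[0,0,0,0,-0.5,0,-1],[0,0,0,0,-1.0,0,-1],[0,0,0,0,-1.5,0,-1],[0,0,0,0,-2.0,0,-1],[0,0,0,0,-2.5,0,-1],[0,0,0,0,-3.0,0,-1],[0,0,0,0,-3.5,0,-1],[0,0,0,0,-3.8,0,-1],[0,0,0,0,-4.0,0,-1],[0,0,0,0,-4.0,0,-1]]'
python3 - <<'E'
from h import *
s,d,T=wrist('pics/w8.png');print(s['force'],s['ee_pos'])
np.savez('w8.npz',T=T,fx=d['fx'],fy=d['fy'],cx=d['cx'],cy=d['cy'])
th=np.radians(-9.2);ey=np.array([-np.sin(th),np.cos(th),0]);print(1e3*(s['ee_pos']@ey))
E
```

```text
time_s: 11.8
ee_pos: [0.5091, -0.0341, 0.2398]
tool_rot: [[0.987, -0.159, 0.001], [-0.159, -0.987, -0.002], [0.001, 0.002, -1.0]]
force: [-2.7, -4.0, 6.3]
grip_width: 0.201
[-2.68192592 -4.04471366  6.3394237 ] [ 0.50913737 -0.03413222  0.23984311]
47.70833420046956
```

View pics/w8.png

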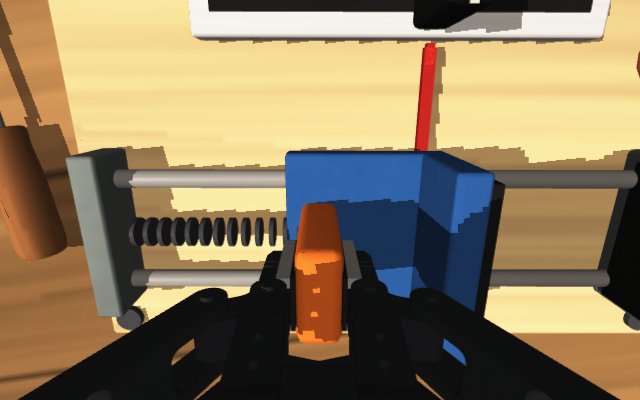

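It is about 1.6 mm short so far (lag or spring sag). Nudging 1 mm and settling.

```bash
python3 -m jog '[[0,0,0,0,-0.05,0,-1],[0,0,0,0,-0.1,0,-1],[0,0,0,0,-0.1,0,-1],[0,0,0,0,-0.1,0,-1],[0,0,0,0,-0.1,0,-1],[0,0,0,0,-0.1,0,-1],[0,0,0,0,-0.1,0,-1],[0,0,0,0,-0.1,0,-1],[0,0,0,0,-0.1,0,-1],[0,0,0,0,-0.1,0,-1]]'
cat > chk.py <<'E'
from h import *
import sys
n=sys.argv[1]
s,d,T=wrist(f'pics/{n}.png')
th=np.radians(-9.2);ey=np.array([-np.sin(th),np.cos(th),0]);ex=np.array([np.cos(th),np.sin(th),0])
print('t',s['time_s'],'tcp y',1e3*(s['ee_pos']@ey),'F along ey',s['force']@ey,'grip',s['grip_width'],'qvel',np.abs(s['qvel']).max())
im=cv2.imread(f'pics/{n}.png');hsv=cv2.cvtColor(im,cv2.COLOR_BGR2HSV)
m=cv2.inRange(hsv,(0,180,90),(6,255,255))|cv2.inRange(hsv,(176,180,90),(180,255,255))
v=[]
for i in range(46,145,6):
    c=m[i,330:450].nonzero()[0]
    if len(c): v.append(1e3*(plane(d,T,(330+c.mean(),i),.028)[0]@ey))
print('ptr y',np.median(v),'want -5.6; spread',np.std(v))
for c in('scene','top'):
    q=vision.snapshot(c);cv2.imwrite(f'pics/{n}{c}.png',q['color'][:,:,::-1])
E
python3 chk.py w9
```

```text
time_s: 13.1
ee_pos: [0.5093, -0.0334, 0.2399]
tool_rot: [[0.987, -0.159, 0.001], [-0.159, -0.987, -0.002], [0.001, 0.002, -1.0]]
force: [-3.0, -4.9, 7.1]
grip_width: 0.206
t 13.1 tcp y 48.475470291266035 F along ey -5.298300708255064 grip 0.20579903787455797 qvel 0.0013666818898260963
ptr y -6.872527375542364 want -5.6; spread 0.1013000122188779
```

```bash
python3 -m jog '[[0,0,0,0,-0.07,0,-1],[0,0,0,0,-0.14,0,-1],[0,0,0,0,-0.14,0,-1],[0,0,0,0,-0.14,0,-1],[0,0,0,0,-0.14,0,-1],[0,0,0,0,-0.14,0,-1],[0,0,0,0,-0.14,0,-1],[0,0,0,0,-0.14,0,-1],[0,0,0,0,-0.14,0,-1],[0,0,0,0,-0.14,0,-1]]'
python3 chk.py w10
python3 - <<'E'
import cv2
a=cv2.imread('pics/w10scene.png')[160:275,210:380];b=cv2.imread('pics/w10.png')[0:160,330:520]
cv2.imwrite('pics/w10sz.png',cv2.resize(a,None,fx=4.5,fy=4.5,interpolation=cv2.INTER_CUBIC))
cv2.imwrite('pics/w10wz.png',cv2.resize(b,None,fx=3.5,fy=3.5,interpolation=cv2.INTER_CUBIC))
E
```

```text
time_s: 14.5
ee_pos: [0.5095, -0.032, 0.2398]
tool_rot: [[0.987, -0.159, 0.001], [-0.159, -0.987, -0.002], [0.001, 0.002, -1.0]]
force: [-2.1, -6.1, 6.7]
grip_width: 0.199
t 14.5 tcp y 49.909854280317425 F along ey -6.322439710616194 grip 0.1991913746110728 qvel 0.0015754174798749097
ptr y -5.422896255074444 want -5.6; spread 0.10090673412102678
```

View pics/w10sz.png

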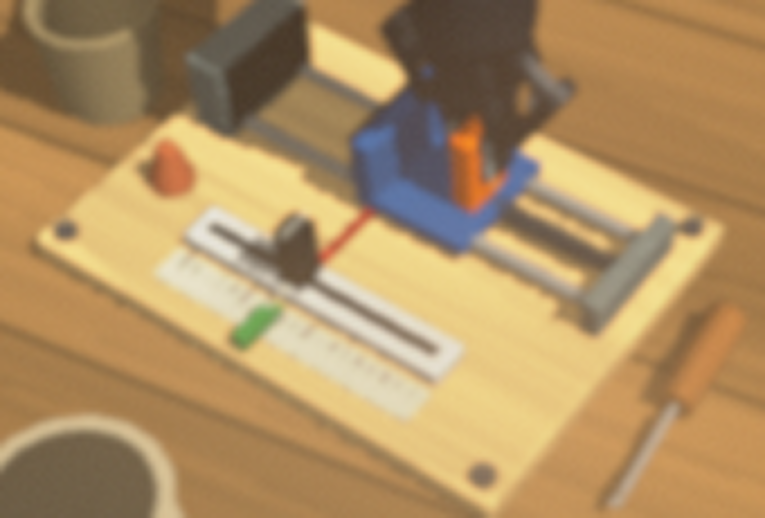

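View pics/w10wz.png

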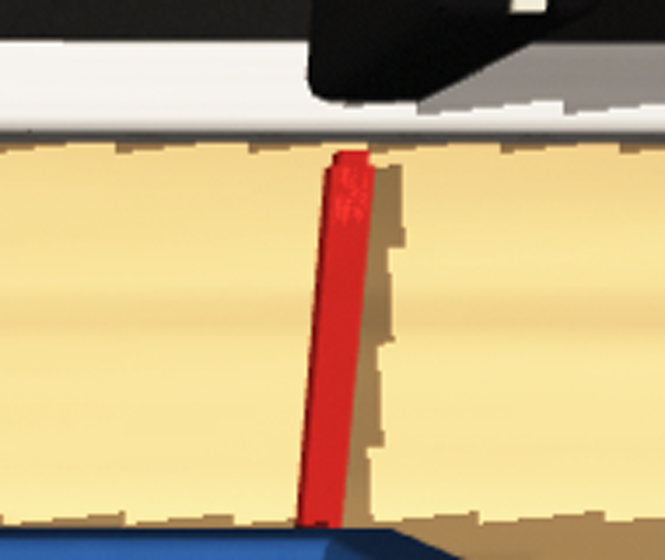

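The wrist view catches the end of the marker's white line at about (481,1), so I can compare both in one picture.

Run:
```python
from h import *
s,d,T=wrist('pics/w11.png')
th=np.radians(-9.2);ey=np.array([-np.sin(th),np.cos(th),0]);ex=np.array([np.cos(th),np.sin(th),0])
im=cv2.imread('pics/w11.png')
for r in (0,1,2):
    g=im[r,470:495].min(1);print(g.tolist());c=470+(g>110).nonzero()[0].mean()
    q=plane(d,T,(c,r),.0805)[0];print(c,'line y',1e3*q@ey,'x',1e3*q@ex)
```

```text
[18, 17, 16, 17, 18, 44, 129, 202, 217, 217, 217, 217, 218, 218, 218, 204, 56, 10, 11, 16, 16, 17, 15, 16, 16]
480.5 line y -5.298282292208256 x 612.1938351209857
[15, 16, 15, 16, 15, 51, 148, 202, 217, 217, 216, 217, 218, 217, 218, 203, 50, 9, 10, 15, 15, 16, 15, 15, 16]
480.5 line y -5.339845153325683 x 611.8896574686477
[14, 15, 13, 12, 16, 50, 141, 190, 205, 204, 204, 205, 206, 206, 205, 188, 9, 10, 8, 14, 13, 14, 15, 14, 12]
480.5 line y -5.381470309135096 x 611.5850239128256
```

View pics/w10top.png

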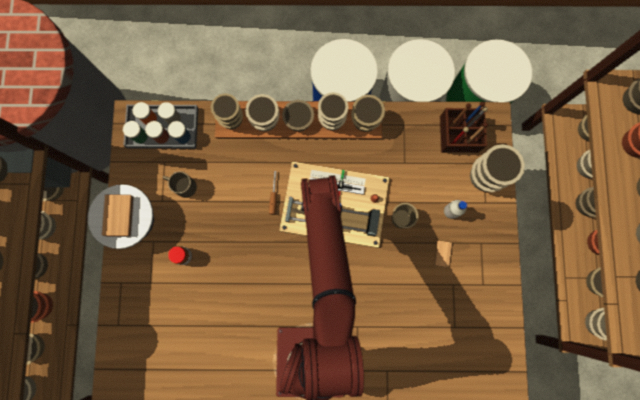

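The top view shows the bystanders standing where they were. The pointer reads -5.42 and the line -5.34 in the same picture, and the arm is still. Handing in.

```bash
python3 -c "
from workcell import ticket,manip
print(ticket.job_done());s=manip.sense();print(s['time_s'],s['grip_width'])"
```

```text
the job is handed in; nothing more can be done
None
the job is handed in; nothing more can be done
```

The job is handed in: the marker is level with the green tag, and the gripper is holding the jaw open with its red pointer at the marker's white line. It took about 15 s of the 48 s.

- **Marker:** I slid it about 45 mm. In the pictures taken before and after letting go, its line is about 0.3–0.4 mm past the tag.
- **Jaw:** I pulled it 40 mm by the orange handle. The spring left it 1.3 mm short, so I made a small correction. In the last wrist pictures the pointer is within about 0.1–0.2 mm of the line. The arm was still, pulling against about 6 N of spring, with the handle gripped.
- **Bystanders:** they looked unmoved in the last top view. The arm hides part of the clamp there.
- **Slip:** one row of the release move was typed as +1 cm instead of -1 cm, so the open fingers dipped briefly, by at most 1 cm. I saw no lasting force, and the marker did not shift measurably.

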